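Take the parts pile apart onto the outline tiles

TASK

The things for this watch job have been piled up: a round black casing cushion, on it the low jar, on that the clear parts box and on top the brass movement. Take the pile apart and set each thing upright in the middle of the wooden tile whose dark inlay has its outline, with the box turned to match its outline and the movement square to its own, and let go. Tip nothing over on the way, and leave the oil bottle and the watch case where they are.

Things in the scene. Friction and masses are not known exactly. Their poses are not given: they have to be found in the camera images.
- cushion: Casing cushion, bottom of the pile: round black rubber-covered disc with a grey band round its side, 66 mm diameter, 24 mm high, flat top and bottom, about 0.15 kg. Origin: centre of its underside; z up. Grip across the diameter.
- jar: Low round jar with a grey metal lid, standing on the cushion: 49 mm diameter (lid 48), 32 mm high, lid from 21 mm up; lid is shut and does not turn; about 0.09 kg. Origin: centre of its underside; z up.
- clear_box: Small clear rectangular parts box, shut (the lid does not open), on the jar's lid: 37 mm along its x, 46 mm along its y at the lip (the walls to grip are 34 x 44 mm), 25 mm high, flat top; about 0.035 kg. Origin: centre of its underside; z up. Both half turns look alike for this job.
- movement: Brass clock movement on top of the pile: two plates 32 mm along its x by 28 mm along its y on four pillars, lower plate 0 to 2 mm, upper plate 8 to 10 mm above its underside, with a small coil on top to 14 mm; about 0.05 kg. Origin: centre of its underside; z up. Grip the plate edges. Any quarter turn will do for this job.
- tile_cushion: Fixed wooden tile 84 x 84 x 10 mm with brass screw heads at the corners and, flush in the middle of its top, a flat dark inlay (no recess, no rim) in the outline of the cushion: a large disc, 70 mm diameter. Origin: centre of its underside; the top is 10 mm higher; z up. Turning does not matter.
- tile_jar: Fixed wooden tile 84 x 84 x 10 mm with brass screw heads at the corners and, flush in the middle of its top, a flat dark inlay (no recess, no rim) in the outline of the jar: a smaller disc, 53 mm diameter. Origin: centre of its underside; the top is 10 mm higher; z up. Turning does not matter.
- tile_box: Fixed wooden tile 84 x 84 x 10 mm with brass screw heads at the corners and, flush in the middle of its top, a flat dark inlay (no recess, no rim) in the outline of the clear box: a rectangle 41 mm along the tile's x by 50 mm along its y. Origin: centre of its underside; the top is 10 mm higher; z up. The box's x belongs along the tile's x, either way round.
- tile_movement: Fixed wooden tile 84 x 84 x 10 mm with brass screw heads at the corners and, flush in the middle of its top, a flat dark inlay (no recess, no rim) in the outline of the movement: a small rectangle 36 mm along the tile's x by 32 mm along its y. Origin: centre of its underside; the top is 10 mm higher; z up. The movement goes square to it; quarter turns are all right.
- oil: Bystander: small loose amber bottle with white cap, 31 mm diameter, 60 mm high, standing among the tiles; to be left alone. Origin: centre of its underside.
- watch: Bystander: loose round watch case with a dark dial, 37 mm diameter, 10 mm high, lying face up among the tiles; to be left alone. Origin: centre of its underside.

How it is judged:
By the outcome, as a careful person would: the job done as asked, in the order asked, and still so for the second after the job is handed in, with the robot touching nothing.
It also fails if it takes over 93 s, if anything falls off the work surface, if the arm or the gripper's body presses on something with over 40 N, if the wrist force passes 120 N, or if a joint passes its speed limit or range.

ROBOT

A 7-joint arm with a two-finger parallel gripper is mounted at the origin on a cart in front of the work surface, level with it; the furniture and walls round the work are solid. World frame = base frame: x ahead of the robot, y to its left, z up, the work surface at z = 0. Lengths are in m, angles in rad, forces in N, time in s.
With the tool pointing down it reaches from about 0.35 to 0.775 m from the base axis. Payload 3.1 kg.
Tool frame: the origin (TCP) lies at the centre of the arm's flange, where the gripper is bolted on; the fingertips stand 173 mm ahead of it and the grasp point (between the pads) lies pinch_z ahead of it (pinch_z is the distance from the TCP to the grasp point, in m); z points along the fingers, y is the line along which they close (so a half turn about z gives the same grasp; the last joint's range is limited). The gripper opens to 85 mm and grips with 20 to 120 N. Pads are 22 mm wide; open, the fingers measure 114 mm over their backs; the gripper's body (76 mm by 85 mm) begins 54 mm behind the grasp point. The pads swing forward as they close: fully open they stand 13 mm farther back than shut.
Start: joints at [1.062, 0.311, 0.014, 1.512, -0.004, 1.319, -0.027], TCP at [0.248, -0.491, 0.405] pointing down, gripper open.
Joint ranges: [-2.7, 2.7], [-0.3, 1.91], [-1.27, 1.3], [0.12, 2.57], [-1.44, 4.58], [0.2, 2.03], [-3.05, 3.05]. Speed limits (rad/s): [2.79, 2.79, 3.14, 3.14, 3.14, 3.14, 3.14].

INTERFACE

Orientations are given as a unit quaternion [x, y, z, w].
In Python, from station import sense, get_image, calibration, sign_off, pinch_z gives the robot as it stands.
- The arm moves only by the tool step_arm, never from a script. Its argument "targets" is a list of rows, each a list of 7 numbers: the opening, from -1 (shut) to 1 (fully open), then the shift along the tool's x, y, z scaled (see below), then the turn, a rotation vector about the tool's x, y, z scaled (see below). A call has 1 to 8 rows; each row is the pose to reach, as a shift and turn from the pose commanded when the call began, along the tool's axes at that moment; what a row does not reach only later rows make up. The controller multiplies each number of a shift by 0.1 m and each number of a turn by 1.5 rad. A row lasts 1/8 s, in which the tool goes at most 62.5 mm and 10.7 degrees, less where a joint would pass 70% of its speed; a pose out of reach is approached as far as the arm can. A call with a number of a shift or a turn outside -1 to 1 is refused whole. A call with a gripper value outside its range is refused whole. The fingers move at their own pace and stop on an object; "squeeze" is the grip in N (left out, the last holds). Time passes only in rows, so rows that repeat a pose let the fingers close. It gives the time, the measured TCP pose, the force, the opening and the grip force at its end, in the units of the state.
- sense(): the state, without advancing time (a new reading comes with each control period).
- get_image(name): name is "side" or "top" or "wrist"; returns the picture (480x640x3 uint8, red, green, blue); there is no depth.
- calibration(name): a dict with "K" (3x3 intrinsics, pixels), "origin" and "rotation" of the camera in the world; the wrist camera has in their place "T_tool_cam" (4x4, takes a point from camera to tool coordinates, whose origin is the TCP and whose axes are the flange's). Camera axes: x right, y up, looking along -z (the intrinsics and any distortion apply to the point x, -y, -z); pixel columns grow to the right and rows downward; lengths in m; the calibration is good to about 2 mm. A picture is of the moment at which its call begins: read the wrist's pose just before it. calibration takes no time and is no camera call.
- sign_off(): hands the job in; it is judged then, once.
The state is a dict: "time": time; "joints": joint angles; "qd": joint speeds; "effort": joint torques, N m; "position": TCP position; "orientation": TCP orientation; "force": force on the tool from outside, world axes, zero at the start; "torque": the same for the moment, N m; "opening": finger opening in m; "gripper_force": force on a finger pad.
Only numpy, scipy, OpenCV 4.12 (cv2) and the standard library are available. Lean on these libraries where they do the work, as an engineer would, in place of code of your own. Each camera call takes 0.05 s, during which the arm holds its last target. There are 200 camera calls.

## Working session

There is one attempt and no reset: what is moved stays moved. The work goes in short steps, Python scripts to look and compute and a tool call to move; the robot and the scene stay as the last step left them, time stands still between calls to the robot, and variables do not carry over. Pictures are saved under pics/ and viewed, at most 14 in all, crops included, and the job is handed in when it is done.

Besides the shell and the picture viewer there is one more tool, called by a JSON object that holds its "api" and its "payload", one argument or row to a line. step_arm: Moves the arm, as the interface text tells. Its arguments: {"type":"object","properties":{"targets":{"type":"array"},"squeeze":{"type":"number"}},"required":["targets"]}

```bash
mkdir -p pics; ls
python3 - <<'E'
from station import *
import cv2
print(sense(), pinch_z)
for n in ("side","top","wrist"):
    im=get_image(n); cv2.imwrite(f"pics/{n}0.png",im[:,:,::-1]); print(n,calibration(n))
E
```

```text
pics
{'time': 0.0, 'joints': array([ 1.06233962,  0.3117141 ,  0.01397217,  1.51308514, -0.00441975,
        1.31917155, -0.02720757]), 'qd': array([-0.00149408,  0.00136135, -0.00072002, -0.00055352, -0.00111239,
        0.00089379, -0.00102989]), 'effort': array([-6.58823728e-05, -3.79917240e+01,  1.45903607e-01, -2.30590671e+01,
        1.22762768e-02,  1.38170514e-02,  1.56578545e-05]), 'position': array([ 0.24738587, -0.49085776,  0.40361553]), 'orientation': array([ 9.72880379e-01,  2.31305840e-01, -3.05827167e-04, -1.13309220e-03]), 'force': array([ 0.66729514,  1.23254506, -0.92185002]), 'torque': array([ 0.01315792, -0.01206767,  0.0017731 ]), 'gripper_force': 0.0, 'opening': 0.08552258215166307} 0.1547
side {'K': array([[593.23227401,   0.        , 323.79880475],
       [  0.        , 593.23227401, 237.61145312],
       [  0.        ,   0.        ,   1.        ]]), 'origin': array([0.02241449, 0.91529141, 0.55439051]), 'rotation': array([-0.11917711,  0.51595004,  0.8225833 , -0.20724163])}
top {'K': array([[593.65881704,   0.        , 320.004     ],
       [  0.        , 593.65881704, 234.6132261 ],
       [  0.        ,   0.        ,   1.        ]]), 'origin': array([0.39654164, 0.02459545, 1.23434594]), 'rotation': array([-0.0388153 ,  0.03952653,  0.7154272 , -0.69648757])}
wrist {'K': array([[427.62589897,   0.        , 319.0115037 ],
       [  0.        , 427.62589897, 237.21585871],
       [  0.        ,   0.        ,   1.        ]]), 'T_tool_cam': array([[ 1.77059811e-04,  9.59870195e-01,  2.80444608e-01,
         7.07417044e-02],
       [ 9.99999150e-01,  1.92290000e-04, -1.28949921e-03,
         2.18175910e-04],
       [-1.29167855e-03,  2.80444598e-01, -9.59869345e-01,
         3.03126466e-02],
       [ 0.00000000e+00,  0.00000000e+00,  0.00000000e+00,
         1.00000000e+00]])}
```

View pics/top0.png

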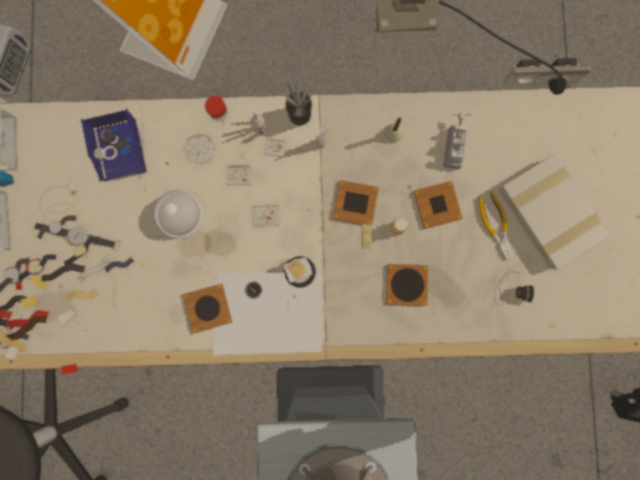

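View pics/side0.png

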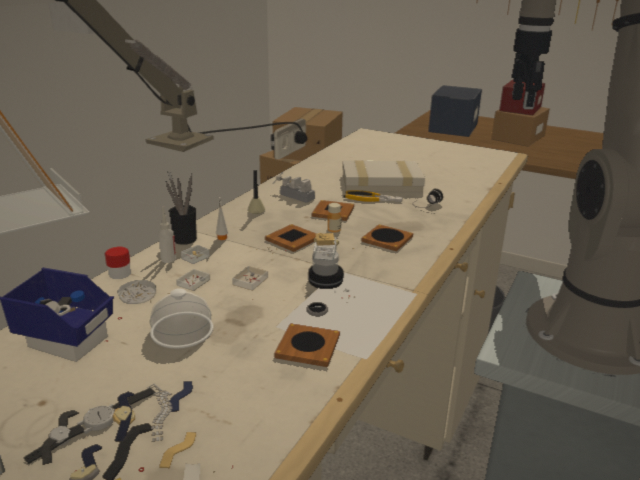

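```bash
cat > h.py <<'E'
import numpy as np, cv2
from station import *
from scipy.spatial.transform import Rotation as R
def cam(name, s=None):
    c=calibration(name)
    if name=="wrist":
        s=s or sense(); T=c["T_tool_cam"]; Rt=R.from_quat(s["orientation"]).as_matrix()
        return c["K"], s["position"]+Rt@T[:3,3], Rt@T[:3,:3]
    return c["K"], c["origin"], R.from_quat(c["rotation"]).as_matrix()
def cast(C, px, z):
    K,o,Rm=C; px=np.atleast_2d(px).astype(float)
    d=np.c_[(px[:,0]-K[0,2])/K[0,0], -(px[:,1]-K[1,2])/K[1,1], -np.ones(len(px))]@Rm.T
    return o+d*((z-o[2])/d[:,2])[:,None]
def proj(C,P):
    K,o,Rm=C; q=(np.atleast_2d(P)-o)@Rm
    return np.c_[K[0,2]+K[0,0]*q[:,0]/-q[:,2], K[1,2]-K[1,1]*q[:,1]/-q[:,2]]
def grab(name):
    s=sense(); im=get_image(name)[:,:,::-1].copy(); return im,cam(name,s)
def yaw_of(s):  # world angle of tool y (closing line), mod pi
    y=R.from_quat(s["orientation"]).as_matrix()[:,1]; return np.degrees(np.arctan2(y[1],y[0]))
def go(pos, yaw=None, s=None):
    """row numbers to bring the grasp point (pinch) to pos with the closing line at yaw deg, tool straight down"""
    s=s or sense(); Rt=R.from_quat(s["orientation"])
    y0=yaw_of(s)
    if yaw is None: yaw=y0
    d=(yaw-y0+90)%180-90; a=np.radians(y0+d)
    y=np.array([np.cos(a),np.sin(a),0]); z=np.array([0,0,-1.]); x=np.cross(y,z)
    Rg=R.from_matrix(np.c_[x,y,z])
    tcp=np.array(pos)+[0,0,pinch_z]
    sh=Rt.inv().apply(tcp-s["position"]); rv=(Rt.inv()*Rg).as_rotvec()
    print("yaw",y0.round(1),"->",round(y0+d,1),"j7",s["joints"][6].round(2),"shift",(sh/0.1).round(3),"turn",(rv/1.5).round(3), "mm",round(np.linalg.norm(sh)*1e3))
def dark(im,C,z,box=None,v=60,amin=100):
    """dark blobs: centre (world), minAreaRect size and angle in world mm at plane z"""
    m=(im.max(2)<v).astype(np.uint8)
    for c in cv2.findContours(m,0,1)[0]:
        if cv2.contourArea(c)<amin: continue
        w=cast(C,c[:,0],z)[:,:2]*1000
        r=cv2.minAreaRect(w.astype(np.float32))
        print("px",c[:,0].mean(0).round(),"c",np.round(r[0],1),"size",np.round(r[1],1),"ang",round(r[2],1))
E
python3 - <<'E'
from h import *
im=cv2.imread("pics/top0.png"); C=cam("top")
dark(im,C,.01,v=70)
s=im[230:300,180:460]
cv2.imwrite("pics/crop.png",cv2.resize(im[170:310,180:470],None,fx=2.75,fy=2.75,interpolation=2))
w=im[:,:,2].astype(int)-im[:,:,0]
m=((w>60)&(im[:,:,2]<190)).astype(np.uint8)
for c in cv2.findContours(m,0,1)[0]:
    if cv2.contourArea(c)>300:
        q=cast(C,c[:,0],.01)[:,:2]*1000;r=cv2.minAreaRect(q.astype(np.float32));print("tile",c[:,0].mean(0),np.round(r[0]),np.round(r[1]),r[2])
E
```

```text
px [628. 405.] c [ 173.6 -582.3] size [56.3 66.8] ang 85.1
px [ 56. 433.] c [164.9 547.4] size [255.4 212.3] ang 88.5
px [322. 385.] c [212.1  20.1] size [102.4 193.5] ang 0.1
px [207. 308.] c [387.9 256.8] size [45.2 44.7] ang 88.5
px [253. 290.] c [423.1 161.1] size [22.7 22.5] ang 88.5
px [407. 285.] c [ 424.9 -154.5] size [61.9 62.9] ang 43.0
px [ 64. 269.] c [477.5 557.9] size [28.3 81. ] ang 15.9
px [438. 204.] c [ 590.2 -226.3] size [30.1 25.7] ang 13.1
px [355. 202.] c [598.9 -54. ] size [43.7 35.7] ang 78.0
px [107. 119.] c [788.1 469. ] size [22.9 86.2] ang 12.2
px [298. 112.] c [793.8  60.3] size [49.  48.1] ang 88.5
px [546.  66.] c [ 870.6 -464.2] size [125.2  82.3] ang 76.8
tile [317.27656368 353.87942728] [284.  28.] [  40. 1299.] 0.10698550939559937
tile [207.         307.97333333] [388. 257.] [82. 83.] 13.941089630126953
tile [407.15483871 284.65806452] [ 425. -154.] [82. 83.] 87.32234191894531
tile [437.66438356 204.39726027] [ 590. -226.] [83. 84.] 13.134295463562012
tile [357.59340659 208.6978022 ] [581. -51.] [ 84. 120.] 78.95811462402344
tile [215.31034483 106.        ] [814. 236.] [48. 41.] 43.22930908203125
tile [157.69583333  18.17083333] [984. 373.] [224. 142.] 88.44989013671875
```

View pics/crop.png

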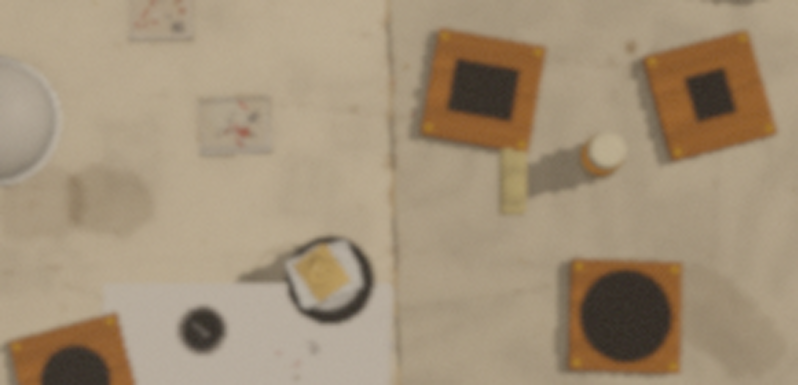

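Run:
```python
from h import *
im=cv2.imread("pics/top0.png"); C=cam("top")
p=cast(C,[297.8,268.9],.091)[0]; print(p)
s=sense(); print(yaw_of(s))
# movement mask
hsv=cv2.cvtColor(im,cv2.COLOR_BGR2HSV)
m=cv2.inRange(hsv,(12,90,90),(30,255,255)); m[:250]=0;m[:,:280]=0;m[290:]=0;m[:,318:]=0
c=max(cv2.findContours(m,0,1)[0],key=cv2.contourArea); w=cast(C,c[:,0],.091)[:,:2]*1000
print(cv2.minAreaRect(w.astype(np.float32)))
for y in (0,45,90,135): go([p[0],p[1],.20],y)
```

```text
[0.45852049 0.06625128 0.091     ]
-63.25182405455836
((459.6172790527344, 68.87482452392578), (32.048702239990234, 25.076879501342773), 32.390419006347656)
yaw -63.3 -> 0.0 j7 -0.03 shift [ 4.393 -4.025  0.499] turn [-0.001 -0.001 -0.736] mm 598
yaw -63.3 -> -135.0 j7 -0.03 shift [ 4.393 -4.025  0.499] turn [-0.001  0.001  0.835] mm 598
yaw -63.3 -> -90.0 j7 -0.03 shift [ 4.393 -4.025  0.499] turn [-0.001  0.     0.311] mm 598
yaw -63.3 -> -45.0 j7 -0.03 shift [ 4.393 -4.025  0.499] turn [-0.001 -0.    -0.212] mm 598
```

{"api": "step_arm", "payload": {
  "targets": [
    [1,0.88,-0.8,0.1,0,0,0],
    [1,0.88,-0.8,0.1,0,0,0]
  ]
}}

```text
time: 0.4
position: [0.2905, -0.3787, 0.394]
orientation: [0.973, 0.231, 0.0, -0.001]
force: [1.3, -0.4, -1.0]
opening: 0.0852
gripper_force: 0.0
```

{"api": "step_arm", "payload": {
  "targets": [
    [1,0.88,-0.8,0.1,0,0,0],
    [1,0.88,-0.8,0.1,0,0,0]
  ]
}}

```text
time: 0.65
position: [0.3332, -0.2668, 0.3844]
orientation: [0.973, 0.232, 0.0, -0.0]
force: [1.6, -0.4, -0.3]
opening: 0.085
gripper_force: 0.0
```

{"api": "step_arm", "payload": {
  "targets": [
    [1,0.88,-0.8,0.1,0,0,0],
    [1,0.88,-0.8,0.1,0,0,0]
  ]
}}

```text
time: 0.9
position: [0.3755, -0.1558, 0.3745]
orientation: [0.973, 0.232, 0.0, 0.0]
force: [0.3, 0.8, 0.0]
opening: 0.0851
gripper_force: 0.0
```

{"api": "step_arm", "payload": {
  "targets": [
    [1,0.88,-0.8,0.1,0,0,0],
    [1,0.88,-0.8,0.1,0,0,0]
  ]
}}

```text
time: 1.15
position: [0.418, -0.0448, 0.3646]
orientation: [0.973, 0.232, 0.0, 0.0]
force: [1.4, -0.8, -0.3]
opening: 0.0855
gripper_force: 0.0
```

{"api": "step_arm", "payload": {
  "targets": [
    [1,0.88,-0.8,0.1,0,0,0],
    [1,0.88,-0.8,0.1,0,0,0],
    [1,0.88,-0.8,0.1,0,0,0]
  ]
}}

```text
time: 1.52
position: [0.4605, 0.0694, 0.3544]
orientation: [0.972, 0.236, 0.0, -0.002]
force: [-1.1, -0.9, -0.4]
opening: 0.0853
gripper_force: 0.0
```

Run:
```python
from h import *
im,C=grab("wrist"); cv2.imwrite("pics/w1.png",im); s=sense(); print(s["time"],s["position"],yaw_of(s),s["qd"].max()); np.savez("pics/w1",K=C[0],o=C[1],R=C[2])
```

```text
1.575 [0.46032481 0.06633788 0.35423779] -62.927893972243375 0.06117372331293538
```

View pics/w1.png

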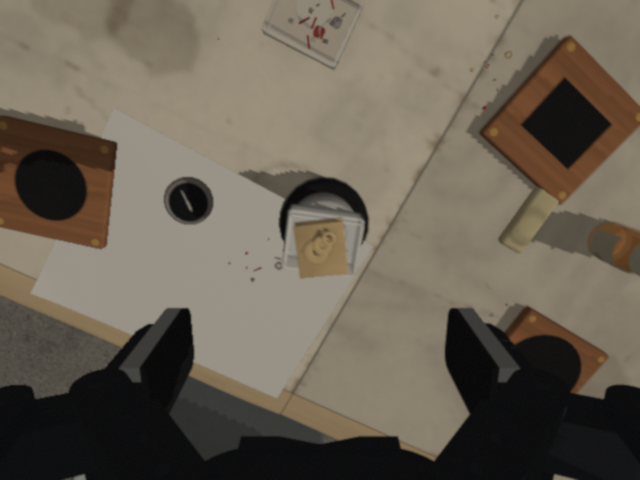

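Run:
```python
from h import *
im,C=grab("wrist"); cv2.imwrite("pics/w2.png",im); s=sense(); print(s["position"],np.abs(s["qd"]).max())
hsv=cv2.cvtColor(im,cv2.COLOR_BGR2HSV)
print(hsv[265,310],hsv[228,305],hsv[230,358],hsv[212,325],hsv[330,300])
m=cv2.inRange(hsv,(8,85,60),(30,255,255)); m[:190]=0;m[:,260:]&=255;m[:,:280]=0;m[300:]=0;m[:,365:]=0
for c in cv2.findContours(m,0,1)[0]:
    if cv2.contourArea(c)>200:
        print("px",cv2.minAreaRect(c)); print("mv",cv2.minAreaRect((cast(C,c[:,0],.091)[:,:2]*1000).astype(np.float32)))
dark(im,C,.01,v=45,amin=500)
cv2.imwrite("pics/c2.png",np.hstack([cv2.resize(im[170:300,260:390],None,fx=3,fy=3,interpolation=2),cv2.cvtColor(cv2.resize(m[170:300,260:390],None,fx=3,fy=3),8)]))
```

```text
[0.46024194 0.06431219 0.35420233] 0.03627461275776569
[ 18 108 134] [ 18 107 133] [18 27 48] [ 19  24 151] [ 19  29 152]
px ((314.5954895019531, 244.4126434326172), (55.95408248901367, 48.37321090698242), 83.0887680053711)
mv ((457.4624938964844, 67.47138977050781), (33.34700012207031, 27.392364501953125), 34.01016616821289)
px [325. 417.] c [312.1 -10.1] size [170.8 585.7] ang 27.1
px [183. 199.] c [421.6 160. ] size [28.3 28.8] ang 52.7
px [320. 202.] c [463.7  67.5] size [46.8 65.8] ang 23.3
px [ 44. 182.] c [386.5 255.9] size [51.8 51.3] ang 27.1
px [561. 119.] c [596.7 -56.3] size [48.8 40.1] ang 78.0
```

View pics/c2.png

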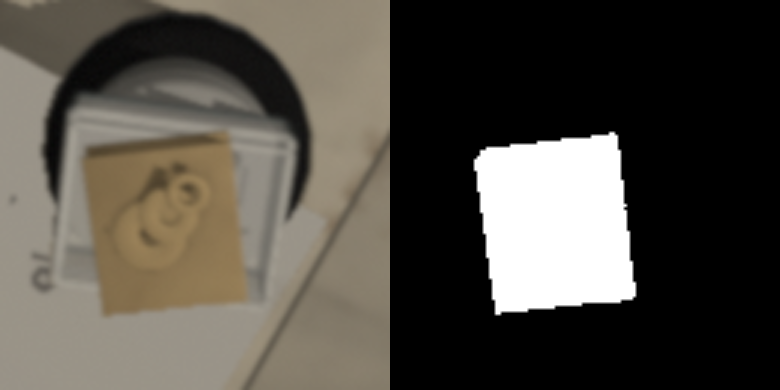

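Run:
```python
from h import *
go([.4573,.0673,.13],-56); go([.4573,.0673,.100],-56)
```

```text
yaw -63.2 -> -56.0 j7 -1.39 shift [-0.012 -0.04   0.695] turn [-0.     0.001 -0.083] mm 70
yaw -63.2 -> -56.0 j7 -1.39 shift [-0.011 -0.04   0.995] turn [-0.     0.001 -0.083] mm 100
```

{"api": "step_arm", "payload": {
  "targets": [
    [1,-0.012,-0.04,0.4,0,0,-0.083],
    [1,-0.012,-0.04,0.69,0,0,-0.083],
    [0.2,-0.012,-0.04,0.69,0,0,-0.083],
    [0.2,-0.012,-0.04,0.69,0,0,-0.083]
  ]
}}

```text
time: 2.12
position: [0.4581, 0.0661, 0.2867]
orientation: [0.957, 0.29, 0.001, 0.0]
force: [1.0, -0.3, -0.8]
opening: 0.052
gripper_force: 0.0
```

Run:
```python
from h import *
print(sense()["opening"])
im,C=grab("wrist");cv2.imwrite("pics/w3.png",im)
go([.4573,.0673,.100],-56)
```

```text
0.051964536805892116
yaw -56.2 -> -56.0 j7 -1.32 shift [-0.004 -0.013  0.324] turn [ 0.001 -0.001 -0.002] mm 32
```

View pics/w3.png

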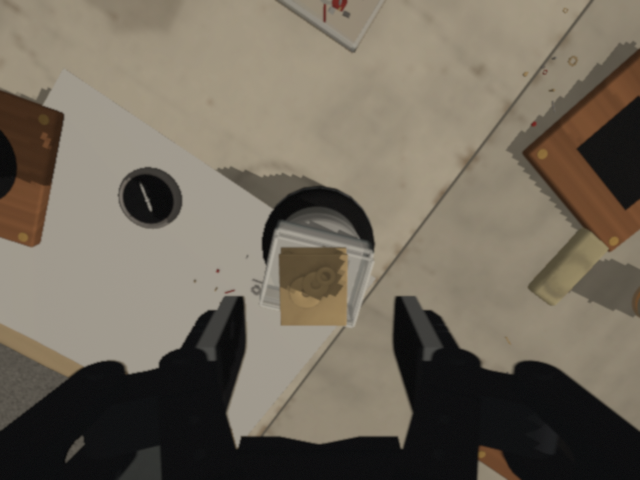

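{"api": "step_arm", "payload": {
  "targets": [
    [0.2,-0.004,-0.013,0.16,0,0,0],
    [0.2,-0.004,-0.013,0.32,0,0,0],
    [0.2,-0.004,-0.013,0.32,0,0,0],
    [-0.6,-0.004,-0.013,0.32,0,0,0],
    [-0.6,-0.004,-0.013,0.32,0,0,0],
    [-0.6,-0.004,-0.013,0.32,0,0,0],
    [-0.6,-0.004,-0.013,0.32,0,0,0]
  ],
  "squeeze": 25
}}

```text
time: 3.05
position: [0.458, 0.0681, 0.2555]
orientation: [0.957, 0.291, 0.002, 0.001]
force: [0.1, -0.8, 6.4]
opening: 0.0271
gripper_force: 26.7
```

{"api": "step_arm", "payload": {
  "targets": [
    [-0.6,0,0,-0.05,0,0,0],
    [-0.6,0,0,-0.2,0,0,0],
    [-0.6,0,0,-0.6,0,0,0],
    [-0.6,0,0,-0.8,0,0,0],
    [-0.6,0,0,-0.8,0,0,0]
  ]
}}

```text
time: 3.68
position: [0.4571, 0.0684, 0.3358]
orientation: [0.957, 0.291, 0.002, 0.001]
force: [-0.6, -0.7, -0.5]
opening: 0.0271
gripper_force: 25.8
```

Run:
```python
from h import *
im,C=grab("wrist");cv2.imwrite("pics/w4.png",im); print(sense()["opening"])
np.savez("pics/w4",K=C[0],o=C[1],R=C[2])
go([.590,-.226,.20],13-90)
```

```text
0.027137528420484745
yaw -56.1 -> -77.0 j7 -1.29 shift [-0.531  3.186 -0.202] turn [ 0.    -0.001  0.243] mm 324
```

View pics/w4.png

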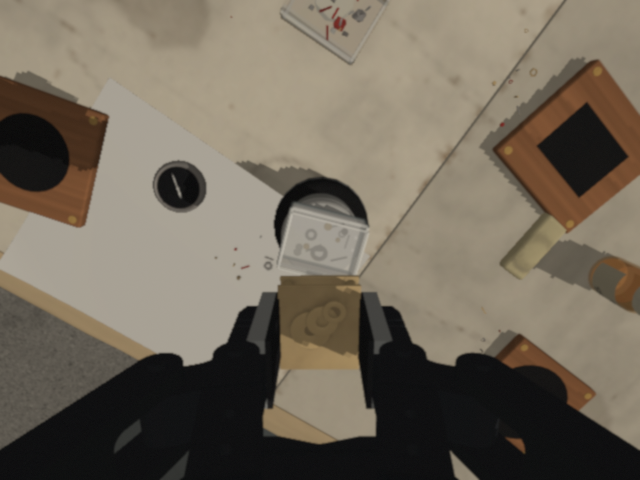

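{"api": "step_arm", "payload": {
  "targets": [
    [-0.6,-0.18,1,0,0,0,0.08],
    [-0.6,-0.18,1,0,0,0,0.08]
  ]
}}

```text
time: 3.98
position: [0.4973, -0.0277, 0.3324]
orientation: [0.973, 0.232, -0.001, 0.0]
force: [0.7, 0.4, -0.2]
opening: 0.0268
gripper_force: 25.8
```

{"api": "step_arm", "payload": {
  "targets": [
    [-0.6,-0.05,1,0,0,0,0.08],
    [-0.6,-0.05,1,0,0,0,0.08]
  ]
}}

```text
time: 4.22
position: [0.5382, -0.1201, 0.3319]
orientation: [0.985, 0.173, -0.002, 0.0]
force: [0.2, 0.6, -1.1]
opening: 0.027
gripper_force: 25.8
```

Run:
```python
from h import *
im=cv2.imread("pics/w4.png"); d=np.load("pics/w4.npz"); C=(d["K"],d["o"],d["R"])
c=np.array([cast(C,p,.3358-.1645)[0] for p in ((319,275),(319,368))]); 
x=np.array([np.cos(np.radians(33.9)),np.sin(np.radians(33.9))]); print("mv rel along x mm",[(q[:2]-[.4571,.0684])@x*1000 for q in c])
go([.590,-.226,.19],13-90)
```

```text
mv rel along x mm [np.float64(18.90544874752652), np.float64(-16.730837550694805)]
yaw -70.1 -> -77.0 j7 -1.16 shift [ 0.126  1.172 -0.129] turn [0.    0.002 0.08 ] mm 119
```

{"api": "step_arm", "payload": {
  "targets": [
    [-0.6,0.12,0.8,-0.05,0,0,0.08],
    [-0.6,0.12,1,-0.1,0,0,0.08],
    [-0.6,0.12,1,-0.1,0,0,0.08],
    [-0.6,0.12,1,-0.1,0,0,0.08]
  ]
}}

```text
time: 4.72
position: [0.5835, -0.2051, 0.342]
orientation: [0.993, 0.116, -0.001, -0.001]
force: [0.3, 1.2, 1.6]
opening: 0.0269
gripper_force: 25.8
```

Run:
```python
from h import *
im,C=grab("wrist");cv2.imwrite("pics/w5.png",im); s=sense(); print(s["position"],np.abs(s["qd"]).max())
dark(im,C,.01,v=45,amin=500)
```

```text
[ 0.58359657 -0.20438507  0.34244206] 0.012117910477039891
px [323. 413.] c [ 435.2 -239.7] size [176.1 563.6] ang 13.4
px [351. 213.] c [ 588.3 -227.3] size [33.4 30.1] ang 13.3
px [112. 146.] c [596.7 -54.8] size [48.4 39.3] ang 78.1
```

View pics/w5.png

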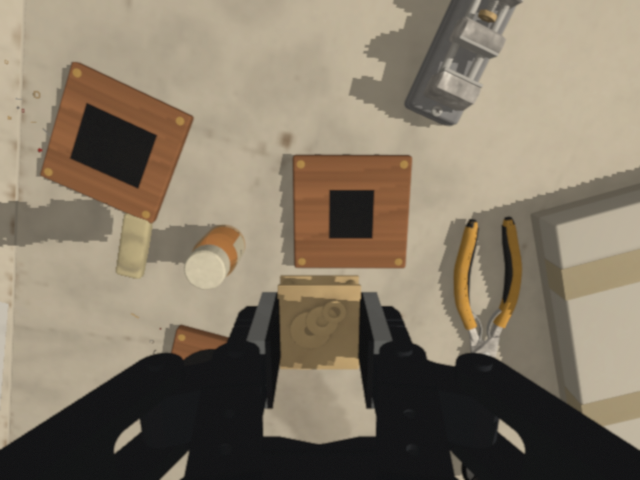

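Run:
```python
from h import *
go([.589,-.2271,.10],13.3-90)
go([.589,-.2271,.0315],13.3-90)
print(cast(cam("top"),[400.5,225],.06))
```

```text
yaw -76.6 -> -76.7 j7 -1.15 shift [0.002 0.236 0.877] turn [-0.002  0.001  0.001] mm 91
yaw -76.6 -> -76.7 j7 -1.15 shift [0.003 0.238 1.562] turn [-0.002  0.001  0.001] mm 158
[[ 0.54219394 -0.13929859  0.06      ]]
```

{"api": "step_arm", "payload": {
  "targets": [
    [-0.6,0,0.237,0.2,0,0,0],
    [-0.6,0,0.237,0.6,0,0,0],
    [-0.6,0,0.237,0.88,0,0,0],
    [-0.6,0,0.237,0.88,0,0,0],
    [-0.6,0,0.237,0.88,0,0,0]
  ]
}}

```text
time: 5.4
position: [0.5899, -0.2282, 0.257]
orientation: [0.993, 0.116, 0.001, 0.0]
force: [0.5, 0.9, 0.6]
opening: 0.0272
gripper_force: 25.8
```

Run:
```python
from h import *
go([.589,-.2271,.0315],13.3-90)
```

```text
yaw -76.6 -> -76.7 j7 -1.13 shift [-0.008 -0.014  0.708] turn [ 0.    -0.001  0.001] mm 71
```

{"api": "step_arm", "payload": {
  "targets": [
    [-0.6,-0.008,-0.014,0.4,0,0,0],
    [-0.6,-0.008,-0.014,0.6,0,0,0],
    [-0.6,-0.008,-0.014,0.68,0,0,0],
    [-0.6,-0.008,-0.014,0.7,0,0,0],
    [-0.6,-0.008,-0.014,0.705,0,0,0],
    [-0.6,-0.008,-0.014,0.71,0,0,0]
  ]
}}

```text
time: 6.15
position: [0.5888, -0.2282, 0.1859]
orientation: [0.993, 0.115, 0.001, 0.001]
force: [-0.2, -0.0, -1.2]
opening: 0.0272
gripper_force: 25.8
```

Run:
```python
from h import *
s=sense();print(s["position"],s["force"]);go([.589,-.2271,.0295],13.3-90)
```

```text
[ 0.58881659 -0.2282257   0.18586604] [-0.20917215 -0.04653081 -1.24236575]
yaw -76.7 -> -76.7 j7 -1.16 shift [ 0.004 -0.011  0.017] turn [ 0.001 -0.001 -0.001] mm 2
```

{"api": "step_arm", "payload": {
  "targets": [
    [-0.6,0.004,-0.011,0.01,0,0,0],
    [-0.6,0.004,-0.011,0.015,0,0,0],
    [-0.6,0.004,-0.011,0.015,0,0,0]
  ]
}}

```text
time: 6.52
position: [0.5886, -0.2267, 0.1836]
orientation: [0.993, 0.116, 0.0, -0.0]
force: [-0.3, 0.8, 2.3]
opening: 0.0272
gripper_force: 26.0
```

{"api": "step_arm", "payload": {
  "targets": [
    [-0.25,0,0,0,0,0,0],
    [-0.1,0,0,0,0,0,0],
    [0.1,0,0,0,0,0,0],
    [0.1,0,0,-0.1,0,0,0],
    [0.1,0,0,-0.5,0,0,0],
    [0.1,0,0,-1,0,0,0],
    [0.1,0,0,-1,0,0,0]
  ]
}}

```text
time: 7.4
position: [0.5907, -0.2272, 0.2896]
orientation: [0.993, 0.115, 0.006, 0.003]
force: [0.4, -0.1, -0.0]
opening: 0.0474
gripper_force: 0.0
```

{"api": "step_arm", "payload": {
  "targets": [
    [1,0.5,-0.6,-0.5,0,0,0],
    [1,0.2,-0.6,-0.5,0,0,0],
    [1,0.2,-0.6,-0.5,0,0,0]
  ]
}}

```text
time: 7.78
position: [0.5943, -0.1616, 0.335]
orientation: [0.993, 0.117, 0.001, 0.0]
force: [-0.5, 0.1, -0.2]
opening: 0.0855
gripper_force: 0.0
```

Run:
```python
from h import *
im,C=grab("wrist");cv2.imwrite("pics/w6.png",im)
hsv=cv2.cvtColor(im,cv2.COLOR_BGR2HSV)
m=cv2.inRange(hsv,(8,60,60),(30,150,255))
dark(im,C,.01,v=45,amin=300)
cs=[c for c in cv2.findContours(m,0,1)[0] if 800<cv2.contourArea(c)<8000]
for c in cs: print(c[:,0].mean(0),cv2.minAreaRect((cast(C,c[:,0],.02)[:,:2]*1000).astype(np.float32)))
p=proj(C,[.588,-.227,.02])[0].astype(int);print(p)
cv2.imwrite("pics/c6.png",cv2.resize(im[p[1]-70:p[1]+70,p[0]-90:p[0]+90],None,fx=3,fy=3,interpolation=2))
```

```text
px [316. 418.] c [ 448.5 -198.6] size [159.7 548.3] ang 13.4
px [ 10. 329.] c [453.3  44.1] size [62.3 20.3] ang 1.8
px [558. 295.] c [ 577.8 -350.9] size [59.9  7.1] ang 20.6
px [169. 179.] c [596.7 -55.6] size [48.2 39.5] ang 78.0
[260.66021505 400.02580645] ((433.8081359863281, -156.17881774902344), (82.41686248779297, 86.33483123779297), 86.31729888916016)
[619.63970588 312.66911765] ((579.0159301757812, -391.61981201171875), (38.39010238647461, 29.108219146728516), 25.238521575927734)
[275.10559006 278.94409938] ((546.7557983398438, -141.88648986816406), (33.649112701416016, 34.562129974365234), 85.20450592041016)
[406 250]
```

View pics/c6.png

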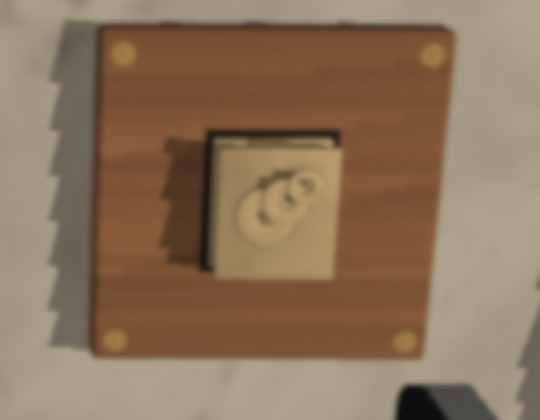

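Run:
```python
from h import *
s=sense();C=cam("wrist",s)
f=lambda q,z:(cast(C,np.array(q)/3+[406-90,250-70],z)[:,:2]*1000)
t=f([(98,25),(455,28),(424,358),(92,357)],.01);m=f([(213,146),(342,148),(333,279),(214,279)],.02)
print(t.mean(0),m.mean(0),t[1]-t[0],m[1]-m[0],m[2]-m[1])
sc=[(115,340),(123,53),(432,55),(404,341)];print("screws",f(sc,.01).mean(0))
im=cv2.imread("pics/w4.png"); d=np.load("pics/w4.npz"); C=(d["K"],d["o"],d["R"])
b=cast(C,[(291,208),(369,224),(360,277),(278,270)],.081)*1000; print(b)
go([.461,.066,.20],-56)
```

```text
[ 587.77622513 -229.81728479] [ 587.11005994 -230.03269986] [ 18.29466577 -80.40667364] [  6.33729523 -28.89484193] [-31.12074971  -7.57887272]
screws [ 586.95611075 -230.38025137]
[[467.93103663  92.48193003  81.        ]
 [484.05332773  52.54964957  81.        ]
 [456.27505905  38.7848336   81.        ]
 [434.15975277  79.31733386  81.        ]]
yaw -76.7 -> -56.0 j7 -1.22 shift [-0.765 -2.541 -0.214] turn [ 0.001 -0.    -0.241] mm 266
```

{"api": "step_arm", "payload": {
  "targets": [
    [1,-0.15,-0.9,-0.05,0,0,-0.08],
    [1,-0.15,-0.9,-0.05,0,0,-0.08]
  ]
}}

```text
time: 8.07
position: [0.5579, -0.0781, 0.3369]
orientation: [0.984, 0.176, -0.001, -0.001]
force: [0.5, 0.1, 0.7]
opening: 0.0855
gripper_force: 0.0
```

{"api": "step_arm", "payload": {
  "targets": [
    [1,-0.28,-0.9,-0.05,0,0,-0.08],
    [1,-0.28,-0.9,-0.05,0,0,-0.08]
  ]
}}

```text
time: 8.32
position: [0.5, -0.0035, 0.3421]
orientation: [0.972, 0.234, -0.001, -0.001]
force: [-0.3, -0.1, -0.2]
opening: 0.0855
gripper_force: 0.0
```

Run:
```python
from h import *
go([.461,.066,.18],-66)
```

```text
yaw -62.9 -> -66.0 j7 -1.25 shift [-0.03  -0.797  0.075] turn [-0.001  0.001  0.036] mm 80
```

{"api": "step_arm", "payload": {
  "targets": [
    [1,-0.03,-0.6,0.07,0,0,0.036],
    [1,-0.03,-0.8,0.07,0,0,0.036],
    [1,-0.03,-0.8,0.07,0,0,0.036],
    [1,-0.03,-0.8,0.07,0,0,0.036]
  ]
}}

```text
time: 8.82
position: [0.4635, 0.0627, 0.3357]
orientation: [0.979, 0.205, -0.0, 0.001]
force: [-0.4, -0.7, -0.1]
opening: 0.0856
gripper_force: 0.0
```

Run:
```python
from h import *
im,C=grab("wrist");cv2.imwrite("pics/w7.png",im);np.savez("pics/w7",K=C[0],o=C[1],R=C[2]); s=sense(); print(s["position"],yaw_of(s))
p=proj(C,[.461,.066,.081])[0].astype(int);print(p)
cv2.imwrite("pics/c7.png",cv2.resize(im[p[1]-70:p[1]+70,p[0]-80:p[0]+80],None,fx=4,fy=4,interpolation=2))
```

```text
[0.46358545 0.06270442 0.33577831] -66.31127352508587
[310 247]
```

View pics/c7.png

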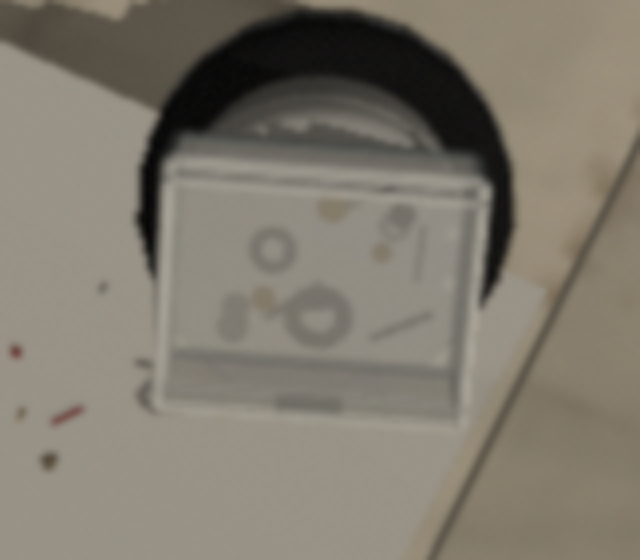

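Run:
```python
from h import *
d=np.load("pics/w7.npz"); C=(d["K"],d["o"],d["R"])
b=cast(C,np.array([(163,155),(492,183),(468,428),(155,409)])/4+[230,177],.081)*1000
e=np.roll(b,-1,0)-b
print(b.mean(0),np.linalg.norm(e,axis=1),np.degrees(np.arctan2(e[:,1],e[:,0])))
# cushion / jar circle
k=np.array([(136,215),(330,10),(513,205)])/4+[230,177]; print(cast(C,k,.024)*1000)
go([b[:,0].mean()/1e3,b[:,1].mean()/1e3,.095],-69)
```

```text
[459.13089329  65.43131688  81.        ] [44.5696938  35.78967217 44.19002195 36.76441856] [ -71.31578682 -160.42975625  109.93798964   20.15506969]
[[442.36442996  93.44773562  24.        ]
 [487.82036066  77.11255813  24.        ]
 [469.80853012  35.29508902  24.        ]]
yaw -66.3 -> -69.0 j7 -1.44 shift [-0.029 -0.043  0.861] turn [0.    0.    0.031] mm 86
```

{"api": "step_arm", "payload": {
  "targets": [
    [0.6,-0.029,-0.043,0.5,0,0,0.046],
    [0.6,-0.029,-0.043,0.86,0,0,0.046],
    [0.6,-0.029,-0.043,0.86,0,0,0.046],
    [0.6,-0.029,-0.043,0.86,0,0,0.046]
  ]
}}

```text
time: 9.38
position: [0.4594, 0.0671, 0.2512]
orientation: [0.985, 0.172, 0.001, 0.0]
force: [-0.1, 0.9, 0.5]
opening: 0.0682
gripper_force: 0.0
```

Run:
```python
from h import *
print(sense()["position"]);go([.4591,.0654,.0753],-70.2)
```

```text
[0.459449   0.06711034 0.25123714]
yaw -70.1 -> -70.2 j7 -1.58 shift [-0.01   0.015  0.212] turn [ 0.    -0.001  0.001] mm 21
```

{"api": "step_arm", "payload": {
  "targets": [
    [0.6,-0.01,0.015,0.1,0,0,0],
    [0.6,-0.01,0.015,0.21,0,0,0],
    [0.6,-0.01,0.015,0.21,0,0,0],
    [0.2,-0.01,0.015,0.21,0,0,0],
    [-0.2,-0.01,0.015,0.21,0,0,0],
    [-0.2,-0.01,0.015,0.21,0,0,0],
    [-0.2,-0.01,0.015,0.21,0,0,0]
  ],
  "squeeze": 25
}}

```text
time: 10.25
position: [0.458, 0.0661, 0.2295]
orientation: [0.985, 0.173, 0.0, 0.0]
force: [0.2, 0.4, 2.8]
opening: 0.0441
gripper_force: 26.1
```

{"api": "step_arm", "payload": {
  "targets": [
    [-0.2,0,0,-0.05,0,0,0],
    [-0.2,0,0,-0.2,0,0,0],
    [-0.2,0,0,-0.6,0,0,0],
    [-0.2,0,0,-1,0,0,0],
    [-0.2,0,0,-1,0,0,0]
  ]
}}

```text
time: 10.88
position: [0.4593, 0.0666, 0.3334]
orientation: [0.985, 0.173, 0.005, 0.0]
force: [0.7, 0.4, -1.2]
opening: 0.0441
gripper_force: 26.0
```

Run:
```python
from h import *
im,C=grab("wrist");cv2.imwrite("pics/w8.png",im);np.savez("pics/w8",K=C[0],o=C[1],R=C[2]); s=sense(); print(s["opening"],s["position"],yaw_of(s))
go([.5967,-.0552,.19],78.1)
```

```text
0.04432284131147329 [0.45831246 0.06622635 0.33128519] -70.04212140075445
yaw -70.0 -> -101.9 j7 -1.52 shift [ 0.887  1.614 -0.128] turn [ 0.    -0.003  0.371] mm 185
```

View pics/w8.png

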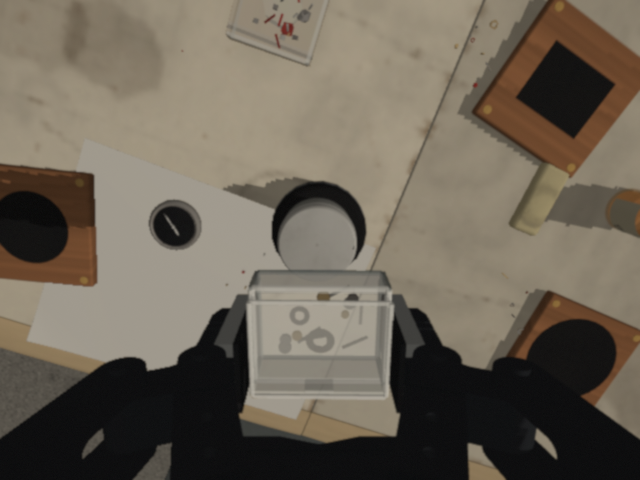

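Run:
```python
from h import *
d=np.load("pics/w8.npz"); C=(d["K"],d["o"],d["R"]); tcp=np.array([.45831,.06623])
a=np.radians(-70.04); x=np.array([-np.sin(a),np.cos(a)]); y=np.array([np.cos(a),np.sin(a)])
for p in [(249,303),(391,303),(391,397),(249,397),(320,287),(320,272),(320,305)]:
    q=(cast(C,p,.3313-.1485)[0,:2]-tcp)*1e3; print(p,q@x,q@y)
```

```text
(249, 303) 16.945976381615523 -20.747800681539736
(391, 303) 16.879710470290068 22.869431872220595
(391, 397) -16.691594868834834 24.413518691814872
(249, 397) -16.572153044607486 -22.232525168026445
(320, 287) 22.19350102118114 1.0417124396714186
(320, 272) 27.040309866677536 1.0377304289612703
(320, 305) 16.24456795618502 1.0465999266621375
```

{"api": "step_arm", "payload": {
  "targets": [
    [-0.2,0.45,0.8,-0.1,0,0,0.12],
    [-0.2,0.45,0.8,-0.13,0,0,0.186],
    [-0.2,0.45,0.8,-0.13,0,0,0.186]
  ]
}}

```text
time: 11.3
position: [0.5284, 0.0035, 0.3411]
orientation: [0.999, 0.032, -0.001, 0.0]
force: [0.5, 0.1, -0.9]
opening: 0.0438
gripper_force: 25.9
```

Run:
```python
from h import *
go([.5967,-.0552,.19],78.1)
```

```text
yaw -86.3 -> -101.9 j7 -1.67 shift [ 0.644  0.63  -0.037] turn [0.001 0.001 0.182] mm 90
```

{"api": "step_arm", "payload": {
  "targets": [
    [-0.2,0.4,0.4,0,0,0,0.09],
    [-0.2,0.64,0.63,0.1,0,0,0.182],
    [-0.2,0.64,0.63,0.1,0,0,0.182],
    [-0.2,0.64,0.63,0.1,0,0,0.182],
    [-0.2,0.64,0.63,0.1,0,0,0.182]
  ]
}}

```text
time: 11.92
position: [0.5948, -0.0504, 0.3323]
orientation: [0.995, -0.1, -0.0, -0.001]
force: [0.4, -0.4, -1.2]
opening: 0.0438
gripper_force: 25.9
```

Run:
```python
from h import *
im,C=grab("wrist");cv2.imwrite("pics/w9.png",im); s=sense(); print(s["position"],yaw_of(s))
dark(im,C,.01,v=45,amin=300)
go([.5967,-.0555,.10],78.1)
go([.5967,-.0555,.03],78.1)
```

```text
[ 0.59496117 -0.05071135  0.33254827] -101.50331741759757
px [319. 416.] c [447.9 -21.6] size [544.5 158.7] ang 78.5
px [325. 213.] c [596.5 -55.1] size [48.9 39.5] ang 78.5
yaw -101.5 -> -101.9 j7 -1.83 shift [0.027 0.044 0.778] turn [-0.     0.     0.005] mm 78
yaw -101.5 -> -101.9 j7 -1.83 shift [0.027 0.044 1.478] turn [-0.     0.     0.005] mm 148
```

View pics/w9.png

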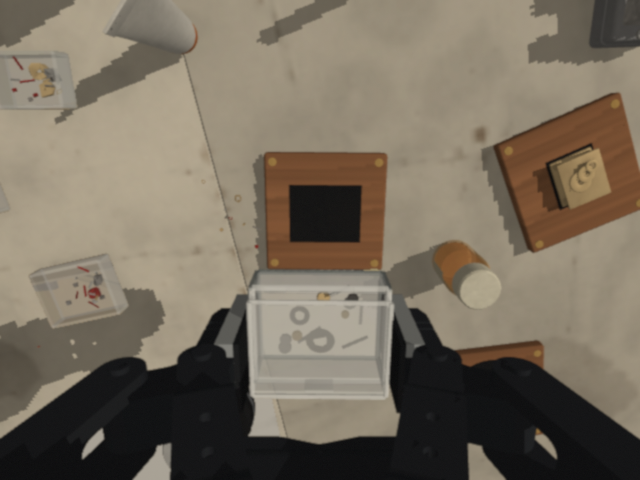

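{"api": "step_arm", "payload": {
  "targets": [
    [-0.2,0.026,0.044,0.4,0,0,0.004],
    [-0.2,0.026,0.044,0.78,0,0,0.004],
    [-0.2,0.026,0.044,0.78,0,0,0.004],
    [-0.2,0.026,0.044,0.78,0,0,0.004]
  ]
}}

```text
time: 12.48
position: [0.5978, -0.0565, 0.2559]
orientation: [0.995, -0.104, 0.001, -0.0]
force: [0.8, -0.2, 0.0]
opening: 0.044
gripper_force: 25.9
```

Run:
```python
from h import *
go([.5966,-.0553,.0305],78.1)
```

```text
yaw -102.0 -> -101.9 j7 -1.85 shift [-0.017 -0.009  0.707] turn [-0.    -0.002 -0.001] mm 71
```

{"api": "step_arm", "payload": {
  "targets": [
    [-0.2,-0.015,-0.009,0.4,0,0,0],
    [-0.2,-0.015,-0.009,0.6,0,0,0],
    [-0.2,-0.015,-0.009,0.68,0,0,0],
    [-0.2,-0.015,-0.009,0.7,0,0,0],
    [-0.2,-0.015,-0.009,0.705,0,0,0],
    [-0.2,-0.015,-0.009,0.705,0,0,0]
  ]
}}

```text
time: 13.22
position: [0.5965, -0.0559, 0.1848]
orientation: [0.995, -0.105, 0.001, -0.0]
force: [-0.1, -0.0, -0.8]
opening: 0.0441
gripper_force: 25.9
```

Run:
```python
from h import *
s=sense();print(s["position"],s["force"]);go([.5966,-.0553,.0283],78.1)
```

```text
[ 0.59652071 -0.05589252  0.18476796] [-0.14851555 -0.00569746 -0.83797401]
yaw -102.0 -> -101.9 j7 -1.87 shift [-0.    -0.006  0.018] turn [-0.    -0.001 -0.001] mm 2
```

{"api": "step_arm", "payload": {
  "targets": [
    [-0.2,0,-0.006,0.01,0,0,0],
    [-0.2,0,-0.006,0.017,0,0,0],
    [-0.2,0,-0.006,0.017,0,0,0]
  ]
}}

```text
time: 13.6
position: [0.5964, -0.0552, 0.1829]
orientation: [0.995, -0.105, 0.0, 0.0]
force: [-1.8, -0.3, 5.4]
opening: 0.044
gripper_force: 26.5
```

Contact; release and withdraw.

{"api": "step_arm", "payload": {
  "targets": [
    [0.15,0,0,0,0,0,0],
    [0.3,0,0,0,0,0,0],
    [0.45,0,0,0,0,0,0],
    [0.45,0,0,-0.1,0,0,0],
    [0.45,0,0,-0.5,0,0,0],
    [0.45,0,0,-1,0,0,0],
    [0.45,0,0,-1,0,0,0]
  ]
}}

```text
time: 14.48
position: [0.5984, -0.055, 0.288]
orientation: [0.994, -0.105, 0.006, -0.0]
force: [-1.0, 0.6, 0.2]
opening: 0.0623
gripper_force: 0.0
```

Run:
```python
from h import *
go([.461,.066,.20],-70)
```

```text
yaw -102.0 -> -70.0 j7 -1.84 shift [-1.587 -0.899 -0.685] turn [ 0.001 -0.008 -0.372] mm 195
```

{"api": "step_arm", "payload": {
  "targets": [
    [1,-0.4,-0.2,-0.6,0,-0.007,-0.1],
    [1,-0.8,-0.45,-0.6,0,-0.007,-0.15],
    [1,-0.8,-0.45,-0.6,0,-0.007,-0.15],
    [1,-0.8,-0.45,-0.6,0,-0.007,-0.15]
  ]
}}

```text
time: 14.98
position: [0.5271, 0.0049, 0.3418]
orientation: [1.0, 0.008, -0.005, -0.0]
force: [0.5, -0.6, -0.4]
opening: 0.0851
gripper_force: 0.0
```

Run:
```python
from h import *
im,C=grab("wrist");cv2.imwrite("pics/w10.png",im);np.savez("pics/w10",K=C[0],o=C[1],R=C[2])
p=proj(C,[.5966,-.0553,.02])[0].astype(int);print(p)
x0,y0=max(p[0]-90,0),max(p[1]-70,0);print(x0,y0)
cv2.imwrite("pics/c10.png",np.hstack([cv2.resize(im[y0:y0+140,x0:x0+130],None,fx=3,fy=3,interpolation=2),cv2.resize(im[20:440:1,:],(640,420))]))
go([.461,.066,.18],-80)
```

```text
[411 110]
321 40
yaw -89.2 -> -80.0 j7 -1.72 shift [-0.655 -0.626  0.075] turn [-0.001  0.007 -0.107] mm 91
```

Run:
```python
import cv2
im=cv2.imread("pics/w10.png");cv2.imwrite("pics/c10.png",cv2.resize(im,(800,600)))
```

```text
(no output)
```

View pics/c10.png

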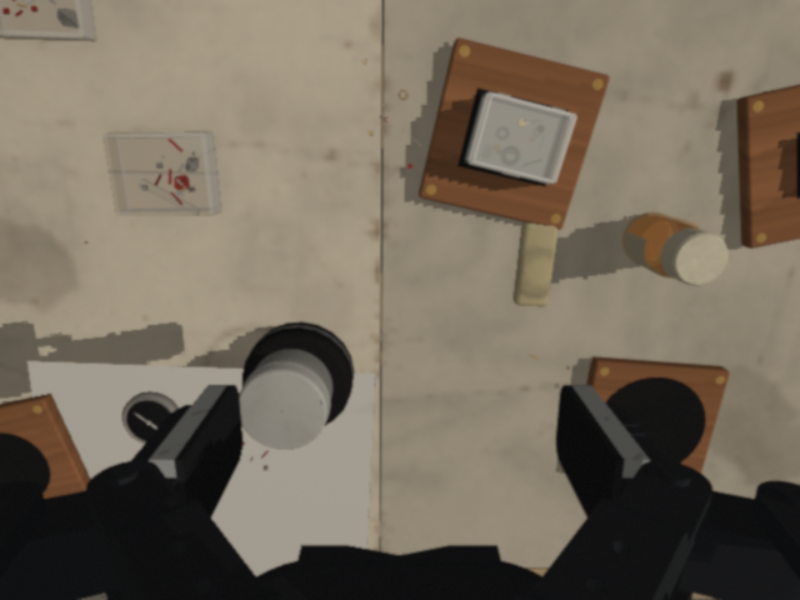

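{"api": "step_arm", "payload": {
  "targets": [
    [1,-0.4,-0.4,0.05,0,0.007,-0.1],
    [1,-0.65,-0.62,0.05,0,0.007,-0.1],
    [1,-0.65,-0.62,0.05,0,0.007,-0.1],
    [1,-0.65,-0.62,0.05,0,0.007,-0.1],
    [1,-0.65,-0.62,0.05,0,0.007,-0.1]
  ]
}}

```text
time: 15.65
position: [0.4623, 0.0649, 0.3375]
orientation: [0.997, 0.081, 0.0, -0.001]
force: [0.5, -0.1, -0.7]
opening: 0.0855
gripper_force: 0.0
```

Run:
```python
from h import *
d=np.load("pics/w10.npz"); C=(d["K"],d["o"],d["R"]); f=lambda q,z:cast(C,np.array(q)*.8,z)[:,:2]*1e3
t=f([(464,51),(600,83),(555,218),(430,189)],.01); b=f([(480,92),(578,110),(560,185),(466,161)],.035)
e=b[1]-b[0];g=b[2]-b[3];et=t[1]-t[0]; A=lambda v:np.degrees(np.arctan2(v[1],v[0]))
print("tile",t.mean(0),A(et),"box",b.mean(0),A(e),A(g))
print("jar",f([(240,399),(333,399),(287,350),(287,450)],.056))
im,C=grab("wrist");cv2.imwrite("pics/w11.png",im);np.savez("pics/w11",K=C[0],o=C[1],R=C[2]);s=sense();print(s["position"],yaw_of(s))
# rectify to the lid plane: 2 px/mm, x 400..520, y 10..130
def rect(z):
    P=np.array([[400,10,0],[520,10,0],[520,130,0],[400,130,0]])/1e3; P[:,2]=z
    H=cv2.getPerspectiveTransform(proj(C,P).astype(np.float32),np.float32([[0,0],[480,0],[480,480],[0,480]]))
    return cv2.GaussianBlur(cv2.cvtColor(cv2.warpPerspective(im,H,(480,480)),6),(5,5),0)
for z,r in((.056,96),(.024,132)):
    c=cv2.HoughCircles(rect(z),cv2.HOUGH_GRADIENT_ALT,1,20,param1=60,param2=.5,minRadius=r-10,maxRadius=r+10)
    print(z,None if c is None else c[0][:4]/4+[400,10,0])
```

```text
tile [596.8916418  -55.89603473] -101.2015190793264 box [597.04907994 -55.25466517] -98.80267275387233 -102.91848034403357
jar [[462.63528263  87.12255094]
 [463.35829699  37.99614948]
 [490.92521744  61.0336873 ]
 [432.13173268  63.69548028]]
[0.46216343 0.06510657 0.33752082] -80.67865496810698
0.056 [[456.75        65.5         24.21332359]]
0.024 [[457.25        65.          32.59159088]]
```

Run:
```python
from h import *
go([.4568,.0655,.09],-80.7)
```

```text
yaw -80.7 -> -80.7 j7 -1.69 shift [-0.053 -0.011  0.928] turn [-0.001 -0.     0.   ] mm 93
```

{"api": "step_arm", "payload": {
  "targets": [
    [1,-0.053,-0.011,0.5,0,0,0],
    [1,-0.053,-0.011,0.93,0,0,0],
    [1,-0.053,-0.011,0.93,0,0,0],
    [1,-0.053,-0.011,0.93,0,0,0]
  ]
}}

```text
time: 16.2
position: [0.457, 0.0667, 0.246]
orientation: [0.997, 0.082, 0.001, -0.001]
force: [0.4, 0.1, 0.9]
opening: 0.0856
gripper_force: 0.0
```

Run:
```python
from h import *
print(sense()["position"]);go([.4568,.0655,.0445],-80.7)
```

```text
[0.45699658 0.06672401 0.24598138]
yaw -80.6 -> -80.7 j7 -1.75 shift [-0.005  0.013  0.468] turn [-0.001 -0.002  0.002] mm 47
```

{"api": "step_arm", "payload": {
  "targets": [
    [0.6,-0.005,0.013,0.25,0,0,0],
    [0.6,-0.005,0.013,0.42,0,0,0],
    [0.6,-0.005,0.013,0.46,0,0,0],
    [0.3,-0.005,0.013,0.46,0,0,0],
    [0,-0.005,0.013,0.46,0,0,0],
    [-0.1,-0.005,0.013,0.46,0,0,0],
    [-0.1,-0.005,0.013,0.46,0,0,0],
    [-0.1,-0.005,0.013,0.46,0,0,0]
  ],
  "squeeze": 30
}}

```text
time: 17.2
position: [0.4565, 0.0658, 0.2004]
orientation: [0.997, 0.083, 0.002, -0.001]
force: [-1.1, 0.8, 5.6]
opening: 0.0464
gripper_force: 30.4
```

{"api": "step_arm", "payload": {
  "targets": [
    [-0.1,0,0,-0.05,0,0,0],
    [-0.1,0,0,-0.15,0,0,0],
    [-0.1,0,0,-0.5,0,0,0],
    [-0.1,0,0,-1,0,0,0],
    [-0.1,0,0,-1,0,0,0]
  ]
}}

```text
time: 17.82
position: [0.4574, 0.066, 0.3031]
orientation: [0.997, 0.083, 0.005, -0.001]
force: [0.2, 0.2, -1.2]
opening: 0.0461
gripper_force: 31.2
```

Run:
```python
from h import *
s=sense();print(s["opening"],s["gripper_force"]); go([.3875,.2565,.15])
```

```text
0.04605941978868353 31.192246314153635
yaw -80.5 -> -80.5 j7 -1.71 shift [-0.376 -1.994 -0.017] turn [-0.001 -0.007 -0.   ] mm 203
```

{"api": "step_arm", "payload": {
  "targets": [
    [-0.1,-0.19,-0.5,0,0,0,0],
    [-0.1,-0.19,-1,-0.1,0,0,0],
    [-0.1,-0.19,-1,-0.1,0,0,0]
  ]
}}

```text
time: 18.2
position: [0.4187, 0.1653, 0.3094]
orientation: [0.996, 0.087, 0.001, -0.003]
force: [0.2, -0.5, -1.9]
opening: 0.0463
gripper_force: 31.3
```

{"api": "step_arm", "payload": {
  "targets": [
    [-0.1,-0.19,-0.5,-0.1,0,0,0],
    [-0.1,-0.19,-0.8,-0.2,0,0,0],
    [-0.1,-0.19,-0.8,-0.2,0,0,0],
    [-0.1,-0.19,-0.8,-0.2,0,0,0]
  ]
}}

```text
time: 18.7
position: [0.3887, 0.2351, 0.3282]
orientation: [0.997, 0.082, -0.001, 0.0]
force: [0.1, -0.1, -1.5]
opening: 0.0462
gripper_force: 31.4
```

Run:
```python
from h import *
im,C=grab("wrist");cv2.imwrite("pics/w12.png",im);s=sense();print(s["position"],s["opening"],np.abs(s["qd"]).max())
dark(im,C,.01,v=45,amin=300)
go([.3875,.2565,.09])
```

```text
[0.38887528 0.23474805 0.32813782] 0.046275676273051014 0.007413999784027331
px [319. 412.] c [249.  210.4] size [167.1 537.2] ang 9.3
px [288. 216.] c [386. 256.] size [50.5 50.7] ang 9.4
px [432. 190.] c [421.1 161.5] size [28.2 27.9] ang 12.9
px [591. 162.] c [453.6  63.6] size [68.2 68.6] ang 21.3
yaw -80.7 -> -80.7 j7 -2.12 shift [ 0.023 -0.217  0.834] turn [-0.     0.001  0.   ] mm 86
```

{"api": "step_arm", "payload": {
  "targets": [
    [-0.1,0.01,-0.22,0.3,0,0,0],
    [-0.1,0.01,-0.22,0.7,0,0,0],
    [-0.1,0.01,-0.22,0.83,0,0,0],
    [-0.1,0.01,-0.22,0.83,0,0,0],
    [-0.1,0.01,-0.22,0.83,0,0,0]
  ]
}}

```text
time: 19.38
position: [0.3867, 0.2585, 0.2473]
orientation: [0.997, 0.082, 0.001, -0.001]
force: [0.7, -0.6, -1.1]
opening: 0.046
gripper_force: 31.4
```

Run:
```python
from h import *
go([.3862,.256,.1875-.1547])
```

```text
yaw -80.6 -> -80.6 j7 -2.25 shift [-0.011  0.026  0.598] turn [-0.002 -0.002 -0.   ] mm 60
```

{"api": "step_arm", "payload": {
  "targets": [
    [-0.1,-0.009,0.024,0.3,0,0,0],
    [-0.1,-0.009,0.024,0.5,0,0,0],
    [-0.1,-0.009,0.024,0.58,0,0,0],
    [-0.1,-0.009,0.024,0.595,0,0,0],
    [-0.1,-0.009,0.024,0.595,0,0,0],
    [-0.1,-0.009,0.024,0.595,0,0,0]
  ]
}}

```text
time: 20.12
position: [0.3857, 0.2565, 0.1874]
orientation: [0.997, 0.083, 0.001, -0.001]
force: [-0.2, -0.2, -1.8]
opening: 0.0461
gripper_force: 31.4
```

Run:
```python
from h import *
s=sense();print(s["position"],s["force"]);go([.3862,.256,.1855-.1547])
```

```text
[0.38571303 0.25647683 0.18741074] [-0.24830506 -0.2067913  -1.81284463]
yaw -80.5 -> -80.5 j7 -2.32 shift [0.004 0.006 0.019] turn [-0.002 -0.001 -0.   ] mm 2
```

{"api": "step_arm", "payload": {
  "targets": [
    [-0.1,0.004,0.005,0.01,0,0,0],
    [-0.1,0.004,0.005,0.018,0,0,0],
    [-0.1,0.004,0.005,0.018,0,0,0]
  ]
}}

```text
time: 20.5
position: [0.3859, 0.2561, 0.1862]
orientation: [0.997, 0.083, 0.001, -0.001]
force: [-3.0, -1.0, 9.1]
opening: 0.0463
gripper_force: 32.0
```

Contact (9 N). Release and back off.

{"api": "step_arm", "payload": {
  "targets": [
    [0.2,0,0,0,0,0,0],
    [0.4,0,0,0,0,0,0],
    [0.6,0,0,0,0,0,0],
    [0.6,0,0,-0.1,0,0,0],
    [0.6,0,0,-0.5,0,0,0],
    [0.8,0,0,-1,0,0,0],
    [1,0,0,-1,0,0,0]
  ]
}}

```text
time: 21.38
position: [0.3872, 0.2572, 0.2892]
orientation: [0.997, 0.083, 0.005, -0.003]
force: [0.6, 0.4, -0.1]
opening: 0.0856
gripper_force: 0.0
```

Run:
```python
from h import *
go([.457,.065,.18])
```

```text
yaw -80.5 -> -80.5 j7 -2.21 shift [ 0.377  2.008 -0.462] turn [-0.004 -0.007 -0.   ] mm 209
```

{"api": "step_arm", "payload": {
  "targets": [
    [1,0.1,0.5,-0.3,0,0,0],
    [1,0.19,1,-0.45,0,0,0],
    [1,0.19,1,-0.45,0,0,0]
  ]
}}

```text
time: 21.75
position: [0.423, 0.1554, 0.3302]
orientation: [0.997, 0.078, 0.001, 0.0]
force: [0.8, 0.4, -0.0]
opening: 0.0856
gripper_force: 0.0
```

{"api": "step_arm", "payload": {
  "targets": [
    [1,0.19,0.6,0,0,0,0],
    [1,0.19,1,0,0,0,0],
    [1,0.19,1,0,0,0,0],
    [1,0.19,1,0,0,0,0],
    [1,0.19,1,0,0,0,0]
  ]
}}

```text
time: 22.38
position: [0.4557, 0.0664, 0.3293]
orientation: [0.996, 0.084, -0.0, -0.001]
force: [-0.4, 0.8, 0.8]
opening: 0.0851
gripper_force: 0.0
```

```bash
cat >> h.py <<'E'
def circ(im,C,z,r,c0,p2=.5):
    c0=np.array(c0); P=np.array([[-60,-60],[60,-60],[60,60],[-60,60]])+c0
    H=cv2.getPerspectiveTransform(proj(C,np.c_[P/1e3,[z]*4]).astype(np.float32),np.float32([[0,0],[480,0],[480,480],[0,480]]))
    g=cv2.GaussianBlur(cv2.cvtColor(cv2.warpPerspective(im,H,(480,480)),6),(5,5),0)
    c=cv2.HoughCircles(g,cv2.HOUGH_GRADIENT_ALT,1,20,param1=60,param2=p2,minRadius=int(4*r)-10,maxRadius=int(4*r)+10)
    print("circle z",z,None if c is None else c[0][:4]/4+[c0[0]-60,c0[1]-60,0])
E
python3 - <<'E'
from h import *
im,C=grab("wrist");cv2.imwrite("pics/w13.png",im);s=sense();print(s["position"],np.abs(s["qd"]).max())
circ(im,C,.024,33,(457,65))
circ(im,C,.042,24,(386,256)); circ(im,C,.010,26,(386,256))
go([.457,.065,.07])
E
```

```text
[0.45574728 0.06617287 0.32935503] 0.008113959778234304
circle z 0.024 [[457.5         65.25        32.52389908]]
circle z 0.042 [[400.25       237.75        24.37869453]]
circle z 0.01 None
yaw -80.3 -> -80.3 j7 -1.69 shift [0.01  0.016 1.047] turn [-0.002 -0.    -0.   ] mm 105
```

Run:
```python
from h import *
im,C=grab("top");cv2.imwrite("pics/t2.png",im)
for p in (.5,.2): circ(im,C,.042,24,(388,257),p)
circ(im,C,.010,26,(388,257),.2)
a=cv2.resize(im[270:340,170:270],None,fx=4,fy=4,interpolation=2)
w=cv2.imread("pics/w13.png"); w=cv2.resize(w,(533,400))
o=np.zeros((680,533,3),np.uint8);o[:400]=w;o[400:680,:400]=a
cv2.imwrite("pics/c13.png",cv2.resize(o,None,fx=.85,fy=.85))
```

```text
circle z 0.042 None
circle z 0.042 None
circle z 0.01 None
```

View pics/c13.png

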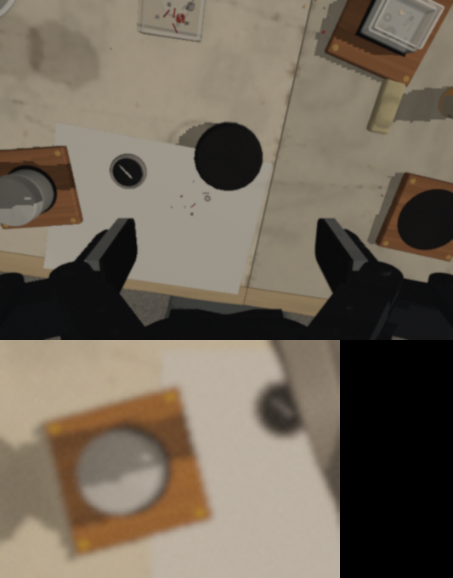

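{"api": "step_arm", "payload": {
  "targets": [
    [1,0.013,0.013,0.5,0,0,0],
    [1,0.013,0.013,1,0,0,0],
    [1,0.013,0.013,1,0,0,0],
    [1,0.013,0.013,1,0,0,0]
  ]
}}

```text
time: 22.98
position: [0.4585, 0.0643, 0.2309]
orientation: [0.997, 0.083, 0.001, -0.001]
force: [-0.6, -0.4, 1.5]
opening: 0.0854
gripper_force: 0.0
```

Run:
```python
from h import *
print(sense()["position"]);go([.4575,.0652,.0213])
```

```text
[0.45851517 0.06431752 0.23090797]
yaw -80.5 -> -80.5 j7 -1.77 shift [-0.01  -0.009  0.549] turn [-0.001 -0.002 -0.   ] mm 55
```

{"api": "step_arm", "payload": {
  "targets": [
    [1,-0.01,-0.009,0.3,0,0,0],
    [1,-0.01,-0.009,0.5,0,0,0],
    [1,-0.01,-0.009,0.54,0,0,0],
    [1,-0.01,-0.009,0.54,0,0,0],
    [0.6,-0.01,-0.009,0.54,0,0,0],
    [0.3,-0.01,-0.009,0.54,0,0,0],
    [0.3,-0.01,-0.009,0.54,0,0,0],
    [0.3,-0.01,-0.009,0.54,0,0,0]
  ],
  "squeeze": 40
}}

```text
time: 23.98
position: [0.4574, 0.0647, 0.1772]
orientation: [0.997, 0.083, 0.002, -0.001]
force: [-1.7, -0.6, 7.8]
opening: 0.0638
gripper_force: 42.7
```

{"api": "step_arm", "payload": {
  "targets": [
    [0.3,0,0,-0.05,0,0,0],
    [0.3,0,0,-0.2,0,0,0],
    [0.3,0,0,-0.6,0,0,0],
    [0.3,0,0,-1,0,0,0],
    [0.3,0,0,-1,0,0,0]
  ]
}}

```text
time: 24.6
position: [0.4582, 0.0648, 0.2793]
orientation: [0.997, 0.083, 0.004, -0.001]
force: [0.1, 0.4, -2.7]
opening: 0.0638
gripper_force: 45.2
```

Run:
```python
from h import *
s=sense();print(s["opening"],s["gripper_force"]); go([.4249,-.1545,.18])
```

```text
0.06381589014641008 45.177611941471696
yaw -80.5 -> -80.5 j7 -1.73 shift [-0.684  2.107 -0.563] turn [-0.001 -0.006 -0.   ] mm 229
```

{"api": "step_arm", "payload": {
  "targets": [
    [0.3,-0.2,0.5,-0.3,0,0,0],
    [0.3,-0.34,1,-0.5,0,0,0],
    [0.3,-0.34,1,-0.5,0,0,0]
  ]
}}

```text
time: 24.98
position: [0.4391, -0.0453, 0.3259]
orientation: [0.997, 0.078, 0.0, 0.001]
force: [0.2, 0.7, -2.2]
opening: 0.0638
gripper_force: 45.6
```

{"api": "step_arm", "payload": {
  "targets": [
    [0.3,-0.3,0.5,0,0,0,0],
    [0.3,-0.34,0.8,0,0,0,0],
    [0.3,-0.34,0.8,0,0,0,0],
    [0.3,-0.34,0.8,0,0,0,0],
    [0.3,-0.34,0.8,0,0,0,0]
  ]
}}

```text
time: 25.6
position: [0.4192, -0.1229, 0.3247]
orientation: [0.996, 0.084, -0.0, -0.002]
force: [0.1, 1.0, -2.1]
opening: 0.0636
gripper_force: 45.7
```

Run:
```python
from h import *
im,C=grab("wrist");cv2.imwrite("pics/w14.png",im);s=sense();print(s["position"],s["opening"],np.abs(s["qd"]).max())
dark(im,C,.01,v=45,amin=300); circ(im,C,.01,35,(425,-154))
go([.425,-.1545,.10])
```

```text
[ 0.41926578 -0.12313325  0.32481625] 0.06386540420987027 0.005895208751763324
px [319. 400.] c [ 301.7 -142.5] size [204.1 530.2] ang 9.8
px [352. 223.] c [ 426.1 -143.3] size [60.9 93. ] ang 0.5
circle z 0.01 [[ 423.25       -156.           34.57139587]]
yaw -80.4 -> -80.4 j7 -1.22 shift [0.004 0.321 0.7  ] turn [-0.002  0.     0.   ] mm 77
```

{"api": "step_arm", "payload": {
  "targets": [
    [0.3,-0.015,0.32,0.2,0,0,0],
    [0.3,-0.015,0.33,0.5,0,0,0],
    [0.3,-0.015,0.33,0.7,0,0,0],
    [0.3,-0.015,0.33,0.7,0,0,0],
    [0.3,-0.015,0.33,0.7,0,0,0]
  ]
}}

```text
time: 26.28
position: [0.4237, -0.1569, 0.2558]
orientation: [0.997, 0.083, 0.001, -0.001]
force: [0.4, 1.1, -2.2]
opening: 0.0641
gripper_force: 45.7
```

Run:
```python
from h import *
go([.4232,-.1557,.1885-.1547])
```

```text
yaw -80.5 -> -80.5 j7 -1.2 shift [-0.004 -0.012  0.673] turn [-0.001 -0.001 -0.   ] mm 67
```

{"api": "step_arm", "payload": {
  "targets": [
    [0.3,-0.004,-0.012,0.35,0,0,0],
    [0.3,-0.004,-0.012,0.58,0,0,0],
    [0.3,-0.004,-0.012,0.66,0,0,0],
    [0.3,-0.004,-0.012,0.67,0,0,0],
    [0.3,-0.004,-0.012,0.67,0,0,0],
    [0.3,-0.004,-0.012,0.67,0,0,0]
  ]
}}

```text
time: 27.02
position: [0.423, -0.1563, 0.1889]
orientation: [0.997, 0.083, 0.001, -0.0]
force: [0.5, -0.4, -2.5]
opening: 0.0642
gripper_force: 45.7
```

Run:
```python
from h import *
s=sense();print(s["position"],s["force"]);go([.4232,-.1557,.1868-.1547])
```

```text
[ 0.42302185 -0.1562652   0.18891253] [ 0.48706535 -0.42003295 -2.46784373]
yaw -80.5 -> -80.5 j7 -1.25 shift [ 0.003 -0.005  0.021] turn [-0.001 -0.001 -0.   ] mm 2
```

{"api": "step_arm", "payload": {
  "targets": [
    [0.3,0.003,-0.005,0.01,0,0,0],
    [0.3,0.003,-0.005,0.019,0,0,0],
    [0.3,0.003,-0.005,0.019,0,0,0]
  ]
}}

```text
time: 27.4
position: [0.423, -0.1555, 0.1871]
orientation: [0.997, 0.083, 0.0, -0.001]
force: [-1.5, -0.2, 6.3]
opening: 0.0639
gripper_force: 46.4
```

{"api": "step_arm", "payload": {
  "targets": [
    [0.65,0,0,0,0,0,0],
    [0.8,0,0,0,0,0,0],
    [1,0,0,0,0,0,0],
    [1,0,0,-0.1,0,0,0],
    [1,0,0,-0.5,0,0,0],
    [1,0,0,-1,0,0,0],
    [1,0,0,-1,0,0,0],
    [1,0,0,-1,0,0,0]
  ]
}}

```text
time: 28.4
position: [0.4224, -0.1557, 0.2862]
orientation: [0.997, 0.083, 0.0, -0.001]
force: [-0.5, 0.2, 0.1]
opening: 0.0856
gripper_force: 0.0
```

{"api": "step_arm", "payload": {
  "targets": [
    [1,0.1,-1,-0.6,0,0,0],
    [1,0.1,-1,-0.6,0,0,0],
    [1,0.1,-1,-0.6,0,0,0]
  ]
}}

```text
time: 28.78
position: [0.4163, -0.0514, 0.3471]
orientation: [0.996, 0.087, 0.001, -0.001]
force: [0.4, -0.6, -0.7]
opening: 0.086
gripper_force: 0.0
```

Run:
```python
from h import *
im,C=grab("wrist");cv2.imwrite("pics/w15.png",im);np.savez("pics/w15",K=C[0],o=C[1],R=C[2]);s=sense();print(s["position"],np.abs(s["qd"]).max())
circ(im,C,.034,33,(423,-156)); dark(im,C,.034,v=45,amin=300)
w=cast; c=[(.423+a*.037,-.1555+b*.037,.01) for a in(-1,1) for b in(-1,1)]; print(proj(C,c))
go([.386,.25,.20])
```

```text
[ 0.41583973 -0.05399291  0.34595106] 0.05693391111709861
circle z 0.034 [[ 421.75       -152.5          33.09095383]
 [ 428.5        -147.           31.35011673]]
px [319. 419.] c [276.8 -75.9] size [153.2 526.2] ang 10.0
px [464. 233.] c [ 424.3 -151.3] size [73.7 63.8] ang 49.5
px [ 28. 157.] c [426.2 143.6] size [26.  25.3] ang 49.2
[[492.64399035 282.62024959]
 [398.89635143 266.94344217]
 [521.71673315 188.78134386]
 [422.0878626  171.00189505]]
yaw -80.3 -> -80.3 j7 -1.36 shift [ 0.219 -3.047 -0.082] turn [-0.001  0.     0.   ] mm 306
```

{"api": "step_arm", "payload": {
  "targets": [
    [1,-0.1,0.3,-0.2,0,0,0],
    [1,-0.1,0.3,-0.2,0,0,0],
    [1,-0.1,0.3,-0.2,0,0,0],
    [1,-0.1,0.3,-0.2,0,0,0]
  ]
}}

```text
time: 29.32
position: [0.4108, -0.0865, 0.3651]
orientation: [0.997, 0.083, -0.001, -0.002]
force: [-0.3, 0.8, -0.6]
opening: 0.0852
gripper_force: 0.0
```

```bash
cat >> h.py <<'E'
def screws(im,C,c0):
    """screw heads near tile centre c0 (mm), on plane z=.01"""
    hsv=cv2.cvtColor(im,cv2.COLOR_BGR2HSV)
    m=cv2.inRange(hsv,(16,110,90),(30,255,255))
    for c in cv2.findContours(m,0,1)[0]:
        a=cv2.contourArea(c)
        if 8<a<250:
            w=cast(C,c[:,0].mean(0),.01)[0,:2]*1e3; d=w-c0
            if 40<np.hypot(*d)<60: print("screw",w.round(1),a)
E
python3 - <<'E'
from h import *
im,C=grab("wrist");cv2.imwrite("pics/w16.png",im);s=sense();print(s["position"],np.abs(s["qd"]).max())
circ(im,C,.034,33,(423,-156)); dark(im,C,.034,v=45,amin=300);screws(im,C,np.array([423,-155.5]))
go([.386,.25,.20])
E
```

```text
[ 0.41092788 -0.08641483  0.36530739] 0.008048306973778166
circle z 0.034 [[ 421.5        -155.5          33.25806046]]
px [319. 419.] c [ 255.9 -111.9] size [163.9 561.5] ang 9.6
px [413. 209.] c [ 424.1 -152.5] size [71.3 63.7] ang 41.7
px [  5. 141.] c [425.3 134.1] size [ 9.5 24.3] ang 87.6
screw [ 384.4 -189.9] 29.0
screw [ 388.6 -117.7] 22.5
screw [ 456.5 -194.5] 36.5
screw [ 461.  -122.5] 36.5
yaw -80.5 -> -80.5 j7 -1.28 shift [ 0.311 -3.359  0.116] turn [-0.002  0.001  0.   ] mm 338
```

{"api": "step_arm", "payload": {
  "targets": [
    [1,0.08,-1,0,0,0,0],
    [1,0.08,-1,0,0,0,0]
  ]
}}

```text
time: 29.62
position: [0.402, 0.0159, 0.3662]
orientation: [0.996, 0.084, -0.0, -0.002]
force: [0.5, -0.2, 0.5]
opening: 0.0853
gripper_force: 0.0
```

{"api": "step_arm", "payload": {
  "targets": [
    [1,0.08,-1,0,0,0,0],
    [1,0.08,-1,0,0,0,0]
  ]
}}

```text
time: 29.88
position: [0.393, 0.1165, 0.3666]
orientation: [0.996, 0.085, 0.0, -0.001]
force: [0.3, 0.2, 0.2]
opening: 0.085
gripper_force: 0.0
```

{"api": "step_arm", "payload": {
  "targets": [
    [1,0.05,-0.9,0,0,0,0],
    [1,0.05,-0.9,0,0,0,0],
    [1,0.05,-0.9,0,0,0,0],
    [1,0.05,-0.9,0,0,0,0],
    [1,0.05,-0.9,0,0,0,0]
  ]
}}

```text
time: 30.5
position: [0.3845, 0.2012, 0.3665]
orientation: [0.997, 0.081, -0.0, -0.0]
force: [1.8, -0.3, 0.4]
opening: 0.0858
gripper_force: 0.0
```

Run:
```python
from h import *
im,C=grab("wrist");cv2.imwrite("pics/w17.png",im);s=sense();print(s["position"],np.abs(s["qd"]).max())
for p in(.5,.3): circ(im,C,.042,24,(386,256),p)
screws(im,C,np.array([386,256])); dark(im,C,.01,v=45,amin=100)
```

```text
[0.38453827 0.20136278 0.36659641] 0.005992208200317073
circle z 0.042 [[385.5        255.          24.23605156]]
circle z 0.042 [[385.5        255.          24.23605156]]
screw [342.4 282.3] 32.0
screw [359.7 212.2] 29.5
screw [412.4 299.5] 38.5
screw [429.6 229.5] 38.5
px [319. 419.] c [211.5 171.8] size [177.3 608.1] ang 9.3
px [ 87. 302.] c [271.4 377.6] size [15.5 28.7] ang 0.3
px [  7. 290.] c [272.6 441.7] size [14.5 14. ] ang 87.5
px [260. 175.] c [400.  250.5] size [50.8 21.3] ang 68.1
px [378. 169.] c [421.3 161. ] size [28.1 28.1] ang 10.9
```

```bash
python3 -c "
from station import *
print(sense()['time'],sign_off())"
```

```text
the job is handed in; nothing more can be done
30.55 None
```

I took the pile apart and set the movement, box, jar and cushion upright on their own tiles, each within about 1.5 mm of centre by camera. I didn't touch the oil bottle or the watch case, and I handed the job in at 30.6 s.

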